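# Lock the microfilm case with the red key

### The arm

A 6-joint arm with a two-finger parallel gripper is mounted at the origin on the work surface. World frame = base frame: x ahead of the robot, y to its left, z up, the work surface at z = 0. Lengths are in m, angles in rad, forces in N, time in s.
With the tool pointing down it reaches from about 0.35 to 0.85 m from the base axis. Payload 8.1 kg.
Tool frame: the origin (TCP) lies on the centre line of the jaws, within the pads' length; the fingertips stand robot.tips_ahead ahead of it and the grasp point (between the pads) lies 6 mm ahead of it (robot.tips_ahead is the distance from the TCP to the fingertips, in m); z points along the fingers, y is the line along which they close (so a half turn about z gives the same grasp; the last joint's range is limited). The gripper opens to 93 mm and grips with 3 to 60 N. Pads are 15 mm wide; open, the fingers measure 128 mm over their backs; the gripper's body (75 mm by 188 mm) begins 65 mm behind the grasp point.
Start: joints at [1.057, 0.13, 1.488, -0, 1.523, -0.085], TCP at [0.249, 0.546, 0.244] pointing down, gripper open.
Joint ranges: [-2.96, 2.96], [-0.89, 2.26], [0.02, 2.5], [-1.34, 4.48], [0, 2.73], [-2.66, 2.66]. Speed limits (rad/s): [2.39, 2.39, 2.79, 3.14, 3.14, 3.14].

### API

Orientations are given as a rotation vector (axis times angle).
In Python, from plant import robot gives the robot as it stands.
- The arm moves only by the tool apply_moves, never from a script. Its arguments are lists of equal length, an entry for each row: "delta_pos": the shift along the tool's x, y, z in cm, a list of three; "twist": the turn about the tool's z in rad. A call has 1 to 8 rows; each row shifts and turns the commanded pose from where the row before left it, along the tool's axes as they then stand; what a row does not reach is not made up. A row lasts 1/8 s, in which the tool goes at most 62.5 mm and 10.7 degrees, less where a joint would pass 70% of its speed; a pose out of reach is approached as far as the arm can. A call with a gripper value outside its range is refused whole. "gripper" is the finger opening in cm, from 0 to 9.3, set as the call begins (left out, the last holds). The fingers move at their own pace and stop on an object; "squeeze" is the grip in N (left out, the last holds). Time passes only in rows, so rows that do not move let the fingers close. It gives the time, the measured TCP pose, the force, the opening and the grip force at its end, in the units of the state.
- robot.read_state(): the state, without advancing time (a new reading comes with each control period).
- robot.read_camera(name): name is "side" or "top"; returns a dict with "frame" (384x512x3 uint8, red, green, blue), "vertical_fov" (degrees; the focal length in pixels is half the picture's height over the tangent of half this angle, whatever the lens; pixels are square), "cx", "cy" (the principal point, pixels), "R" (3x3) and "t" (3): a world point X has camera coordinates R X + t. Camera axes: x right, y down, z forward; pixel columns grow to the right and rows downward; lengths in m; the calibration is good to about 2 mm. A picture is of the moment at which its call begins. There is no depth.
- robot.close_job(): hands the job in; it is judged then, once.
The state is a dict: "t": time; "q": joint angles; "dq": joint speeds; "joint_torque": joint torques, N m; "tool_pos": TCP position; "orientation": TCP orientation; "force": force on the tool from outside, world axes, zero at the start; "wrist_torque": the same for the moment, N m; "opening": finger opening in m; "gripper_force": force on a finger pad.
Only numpy, scipy, OpenCV 4.12 (cv2) and the standard library are available. Lean on these libraries where they do the work, as an engineer would, in place of code of your own. Each camera call takes 0.05 s, during which the arm holds its last target. There are 200 camera calls.

### The job

Pluck the red key out of the pocket tray, fit its blade into the slot of the brass lock on the microfilm case and turn it clockwise to the stop, so that the white pointer stands at the green dot. Turn the lock with the key only, never with the fingers. Then leave the key in the steel return dish, and leave the other keys in their pockets and everything else on the table where it is.

Things in the scene. Friction and masses are not known exactly. Their poses are not given: they have to be found in the camera images.
- key_red: the red key, loose, about 35 g, upright in one of the tray's pockets (which one varies): a flat-sided red plastic grip 24 mm (its x) x 14 mm (y) x 36 mm tall over a steel blade 22 mm (x) x 4 mm (y) x 12 mm tall. Origin: centre of the blade's lower edge, 4 mm above the table at the start; z up, grip at z = 12 to 48 mm. Same after a half turn about z. 30 mm of grip stands clear of the tray
- key_red_mid (a point): centre of the red key: on its axis, 24 mm above the blade's lower edge, same axes as key_red
- key_blue: same shape as key_red, blue plastic grip; stands in another pocket of the tray; must stay there
- key_yellow: same shape as key_red, yellow plastic grip; stands in another pocket of the tray; must stay there
- key_white: same shape as key_red, white plastic grip; stands in another pocket of the tray; must stay there
- tray: black and grey pocket tray, fixed, 196 mm (its x) x 50 mm (y) x 22 mm high; origin under its centre. Four pockets at x = -69, -23, 23, 69 mm, y = 0, each 28 mm (x) x 18 mm (y), 6 mm deep, with an 8 mm slot along x in the floor for the blade. A key's x lies along the tray's x, so fingers closing along the tray's y take its 14 mm width
- case: grey microfilm case with a blue lid, fixed, 200 mm (its x) x 150 mm (y) x 70 mm high; origin under its centre. The brass lock is at the middle of the lid. A red dot (unlocked) and a green dot (locked) lie on the lid 41 mm from the lock's axis, at 0.7 rad (red) and -0.7 rad (green) from the case's x
- lock_slot (a point): centre of the slot's floor in the brass lock head, 75 mm above the table, on the vertical axis; turns with the head. x along the slot to the white pointer, z up. Head: 42 mm disc, two jaws with a slot between, 7.5 mm wide, 7 mm deep, 28 mm long, open at both ends, bevelled out to 12.5 mm at the top (82 mm above the table). The blade fits either way round, with 0.16 rad of play each way
- lock (a joint): turn of the lock head in rad, growing clockwise seen from above: 0 = pointer at the red dot (unlocked), 1.4 = hard stop, pointer at the green dot (locked). Turning takes about 0.05 N m; it stays where it is left. It starts between 0 and 0.35
- dish: square steel return dish with a grey felt floor, fixed, 130 x 130 x 28 mm high, walls and floor 4 mm thick; origin under its centre
- carton: cardboard archive box, 110 x 150 x 80 mm, bystander; origin under its centre
- binder: black ring binder lying flat, 70 x 240 x 50 mm, bystander; origin under its centre
- tape: brown tape roll lying flat, 80 mm across, 24 mm high, bystander; origin under its centre
- stamp: wooden hand stamp, 40 mm across, 66 mm tall, bystander; origin under its centre
- mug: white mug, 80 mm across, 90 mm tall, handle at its +y, bystander; origin under its centre
Mind the look-alikes: they are no part of the job. Of the things that look like the dish, take the one that is farthest to the robot's left at the start.

How it is judged:
By the outcome, as a careful person would: the job done as asked, in the order asked, and still so for the second after the job is handed in, with the robot touching nothing.
It also fails if it takes over 45 s, if anything falls off the work surface, if the arm or the gripper's body presses on something with over 40 N, if the wrist force passes 120 N, or if a joint passes its speed limit or range.

## Working session

There is one attempt and no reset: what is moved stays moved. The work goes in short steps, Python scripts to look and compute and a tool call to move; the robot and the scene stay as the last step left them, time stands still between calls to the robot, and variables do not carry over. Pictures are saved under pics/ and viewed, at most 10 in all, crops included, and the job is handed in when it is done.

Besides the shell and the picture viewer there is one more tool, called after "Request:" by a JSON object that holds its "name" and its "arguments". apply_moves: Moves the arm, as the interface text tells. Its arguments: {"type":"object","properties":{"delta_pos":{"type":"array"},"twist":{"type":"array"},"gripper":{"type":"number"},"squeeze":{"type":"number"}},"required":["delta_pos","twist"]}

```bash
ls; mkdir -p pics
python3 - <<'E'
from plant import robot
import cv2,pickle,numpy as np
s=robot.read_state(); print(s, robot.tips_ahead)
for n in("side","top"):
    c=robot.read_camera(n); cv2.imwrite(f"pics/{n}0.png",c["frame"][:,:,::-1]); pickle.dump(c,open(f"{n}0.pkl","wb"))
    print(n,c["vertical_fov"],c["cx"],c["cy"],c["R"],c["t"])
E
```

```text
pics
{'t': 0.0, 'q': array([ 1.05658787e+00,  1.31151271e-01,  1.48922943e+00, -2.73310248e-05,
        1.52299325e+00, -8.54238044e-02]), 'dq': array([-1.19880848e-03, -1.46504274e-04, -7.65921898e-04, -5.33933576e-05,
        2.54680866e-03,  7.69927315e-04]), 'joint_torque': array([-1.41280170e-04, -5.59837174e+01, -4.91767609e+01,  7.68450857e-02,
        3.48183629e-02, -1.50522651e-04]), 'tool_pos': array([0.24921296, 0.54524341, 0.24262068]), 'orientation': array([-6.68276813e-01, -3.06917934e+00,  2.68547911e-03]), 'force': array([-0.47219974, -0.79838986,  0.90106891]), 'wrist_torque': array([-0.04645048, -0.03007384, -0.02801909]), 'gripper_force': 0.0, 'opening': 0.09332535204332218} 0.025
side 57.69681840913481 258.9360777848912 190.33981899396625 [[-0.97402733 -0.22628035 -0.00824352]
 [-0.1670686   0.74276982 -0.64836801]
 [ 0.15283598 -0.63015093 -0.76128245]] [0.48095947 0.16330189 1.03561394]
top 49.17606619653233 255.29116326867694 192.2172612210313 [[ 0.00679056 -0.99979721 -0.0189583 ]
 [-0.99805672 -0.00560196 -0.06205967]
 [ 0.06194089  0.01934288 -0.99789237]] [-0.04343518  0.53553343  1.3188076 ]
```

View pics/top0.png

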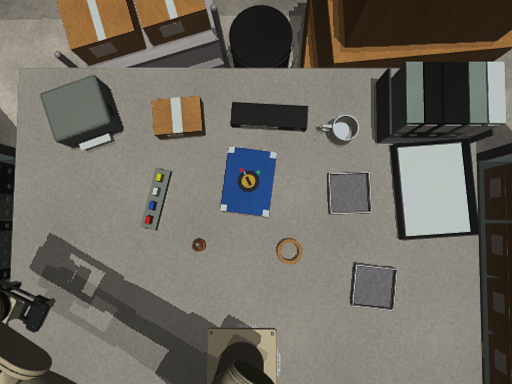

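View pics/side0.png

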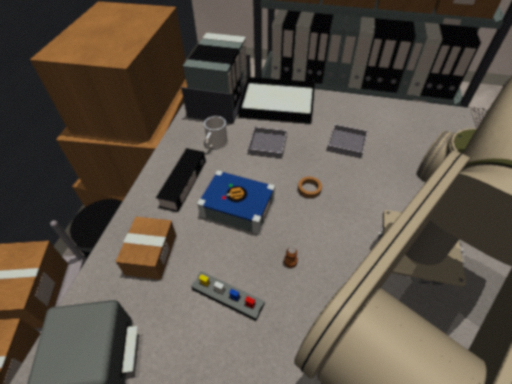

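Top view: the tray is at about (156,199), with its keys from far to near yellow (159,177), white (155,191), blue (152,205) and red (149,219). The case is at (249,181). There are two dish-like squares, at (349,193) and (373,286). Smaller column means further to the robot's left, so the dish is the one at (349,193). The white-floored tray at (432,190) is larger and further right. In the side view the red key is at (250,301), the lock at (236,193) and the dishes at (267,142) and (347,140).

Next I'll measure the colour blobs in both views and check an enlarged crop.

```bash
cat > h.py <<'E'
import numpy as np,cv2,pickle
def foc(c): return c["frame"].shape[0]/2/np.tan(np.radians(c["vertical_fov"]/2))
def ray(c,p):
    f=foc(c); d=c["R"].T@np.array([(p[0]-c["cx"])/f,(p[1]-c["cy"])/f,1]); return -c["R"].T@c["t"],d/np.linalg.norm(d)
def plane(c,p,z):
    o,d=ray(c,p); return o+d*(z-o[2])/d[2]
def tri(cs,ps):
    A=0;b=0;rs=[ray(c,p) for c,p in zip(cs,ps)]
    for o,d in rs:
        M=np.eye(3)-np.outer(d,d);A=A+M;b=b+M@o
    X=np.linalg.solve(A,b); return X,[np.linalg.norm(np.cross(X-o,d)) for o,d in rs]
def proj(c,X):
    v=c["R"]@X+c["t"];f=foc(c);return np.array([c["cx"]+f*v[0]/v[2],c["cy"]+f*v[1]/v[2]])
H={"red":[(0,8),(172,180)],"green":[(45,80)],"blue":[(105,125)],"yellow":[(22,33)]}
def mask(c,col,box,s=120,v=60):
    h=cv2.cvtColor(c["frame"],cv2.COLOR_RGB2HSV);m=np.zeros(h.shape[:2],np.uint8)
    for a,b in H[col]: m|=cv2.inRange(h,(a,s,v),(b,255,255))
    k=np.zeros_like(m);x0,y0,x1,y1=box;k[y0:y1,x0:x1]=255
    return m&k
def blobs(m,amin=4):
    n,l,st,ce=cv2.connectedComponentsWithStats(m)
    return [(ce[i].round(1).tolist(),int(st[i,4])) for i in range(1,n) if st[i,4]>=amin]
E
python3 - <<'E'
from h import *
T=pickle.load(open("top0.pkl","rb"));S=pickle.load(open("side0.pkl","rb"))
for n,c,tb,cb in(("top",T,(135,160,178,235),(215,140,285,222)),("side",S,(185,265,270,322),(190,165,282,235))):
    for col in H: print(n,col,"tray",blobs(mask(c,col,tb)),"case",blobs(mask(c,col,cb)))
def crop(c,b,w,h): return cv2.resize(c["frame"][b[1]:b[3],b[0]:b[2],::-1],(w,h),interpolation=cv2.INTER_CUBIC)
a=np.hstack([crop(T,(218,143,282,219),320,380),crop(T,(135,165,177,235),228,380),crop(T,(320,165,380,220),240,380)])
b=np.hstack([crop(S,(190,165,282,235),400,220),crop(S,(185,265,270,322),388,220)])
cv2.imwrite("pics/crop0.png",np.vstack([a,b]))
E
```

```text
top red tray [([147.1, 219.5], 36)] case [([240.9, 169.6], 11)]
top green tray [] case [([258.0, 171.8], 10)]
top blue tray [([151.0, 204.7], 32)] case [([248.0, 181.2], 2550)]
top yellow tray [([159.1, 176.6], 47)] case [([251.5, 179.6], 24), ([244.0, 182.0], 23), ([249.5, 186.5], 4)]
side red tray [([249.6, 301.6], 89)] case [([223.5, 197.5], 4)]
side green tray [] case [([230.4, 185.2], 5)]
side blue tray [([233.8, 292.8], 58)] case [([236.9, 196.2], 1906)]
side yellow tray [([203.7, 279.6], 90)] case []
```

View pics/crop0.png

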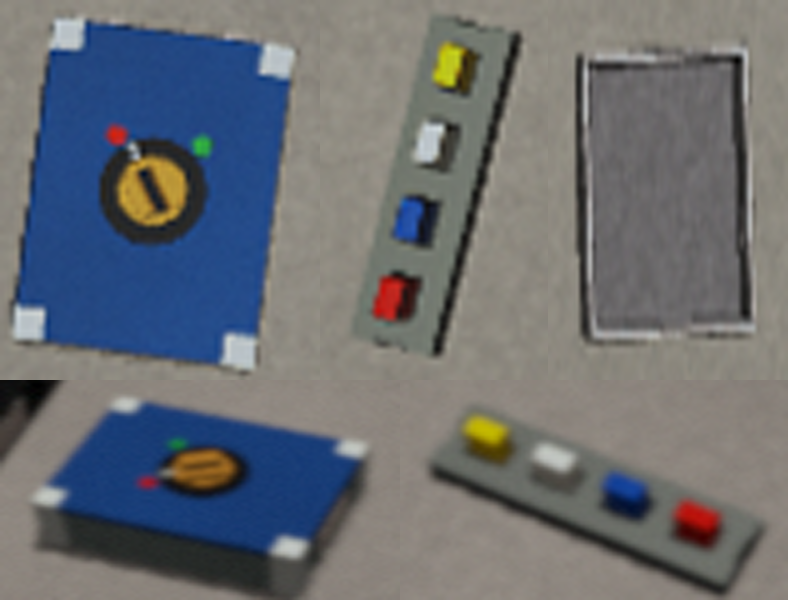

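The crop confirms it: the red key is the last one at the near end of the tray, around (147,219) in the top view. The pointer is just clockwise of the red dot (241,170), and the green dot is at (258,172). The slot runs from about (246,177) to (250,185). The chosen dish at (349,193) has a grey floor and light steel rims. Now the 3D positions.

```bash
cat > m.py <<'E'
from h import *
T=pickle.load(open("top0.pkl","rb"));S=pickle.load(open("side0.pkl","rb"))
np.set_printoptions(precision=4,suppress=True)
tb=(135,160,178,235);sb=(185,265,270,322)
P={}
for col in("red","blue","yellow"):
    a,b=[max(blobs(mask(c,col,bb,90,40)),key=lambda q:q[1])[0] for c,bb in((T,tb),(S,sb))]
    X,e=tri((T,S),(a,b)); P[col]=X; print(col,a,b,X,np.array(e)*1e3)
    # bright top faces only
    r=[]
    for c,bb in((T,tb),(S,sb)):
        m=mask(c,col,bb,90,40);v=c["frame"].max(2).astype(float);v[m==0]=0
        k=(v>0.75*np.percentile(v[m>0],95)); ys,xs=np.nonzero(k); r.append((xs.mean(),ys.mean()))
    X,e=tri((T,S),r);P[col]=X;print("   top face",np.round(r,1),X,np.array(e)*1e3,plane(T,r[0],.052),plane(S,r[1],.052))
d=P["yellow"]-P["red"];print("tray dir",np.degrees(np.arctan2(d[1],d[0])),np.linalg.norm(d))
# dots
dots={}
for col,a,b in(("red",[240.9,169.6],[223.5,197.5]),("green",[258,171.8],[230.4,185.2])):
    X,e=tri((T,S),(a,b));print("dot",col,X,np.array(e)*1e3,plane(T,a,.07),plane(S,b,.07));dots[col]=plane(T,a,.07)
# lid quads
for n,c,bb in(("top",T,(212,138,288,224)),("side",S,(190,165,282,235))):
    m=mask(c,"blue",bb,120,60)
    m=cv2.morphologyEx(m,cv2.MORPH_CLOSE,np.ones((3,3)))
    h=cv2.cvtColor(c["frame"],cv2.COLOR_RGB2HSV)
    w=cv2.inRange(h,(0,0,165 if n=="top" else 140),(180,60,255));k=np.zeros_like(w);k[bb[1]:bb[3],bb[0]:bb[2]]=1
    w*=k
    pts=cv2.findNonZero(m|w);hull=cv2.convexHull(pts)
    q=cv2.minAreaRect(hull)
    if n=="top":
        W=np.array([plane(c,p,.07)[:2] for p in hull[:,0]],np.float32);print("lid",n,cv2.minAreaRect(W))
    cen=[b_ for b_ in blobs(w,6)];print(n,"white",cen)
    if n=="top":print([plane(c,p,.07) for p,_ in cen])
# dish
for lab,bx in(("dish",(322,165,378,222)),):
    h=cv2.cvtColor(T["frame"],cv2.COLOR_RGB2HSV);m=cv2.inRange(h,(0,0,0),(180,255,115));k=np.zeros_like(m);k[bx[1]:bx[3],bx[0]:bx[2]]=255
    c0=max(cv2.findContours(m&k,cv2.RETR_EXTERNAL,cv2.CHAIN_APPROX_NONE)[0],key=cv2.contourArea)
    W=np.array([plane(T,p,.028)[:2] for p in c0[:,0]],np.float32);print(lab,cv2.minAreaRect(W))
# slot in top: dark pixels near lock
f=T["frame"].astype(int);g=f[170:192,238:262].sum(2)
print(g)
E
python3 m.py
```

```text
red [148.2, 219.6] [249.5, 301.5] [0.4481 0.2951 0.0364] [1.5189 1.5189]
   top face [[147.1 219.6]
 [249.4 299.3]] [0.448  0.2949 0.0497] [1.504 1.504] [0.4465 0.2939 0.052 ] [0.4492 0.2961 0.052 ]
blue [151.6, 205.1] [233.8, 294.2] [0.4931 0.2853 0.0364] [0.9634 0.9634]
   top face [[150.9 205.1]
 [233.5 291.7]] [0.493  0.2843 0.0492] [1.3276 1.3276] [0.4916 0.2833 0.052 ] [0.4938 0.2857 0.052 ]
yellow [159.2, 176.8] [203.7, 279.6] [0.5827 0.2635 0.0356] [1.0872 1.0872]
   top face [[158.2 176.6]
 [203.2 277.3]] [0.5821 0.2634 0.049 ] [1.3284 1.3284] [0.5806 0.2623 0.052 ] [0.5826 0.265  0.052 ]
tray dir -13.194951459825283 0.1377694446641939
dot red [0.6032 0.0039 0.0668] [1.204 1.204] [0.6017 0.0034 0.07  ] [0.6034 0.0066 0.07  ]
dot green [ 0.5964 -0.0487  0.0674] [1.0401 1.0401] [ 0.5951 -0.049   0.07  ] [ 0.5967 -0.0464  0.07  ]
lid top ((0.567864179611206, -0.018993191421031952), (0.14861805737018585, 0.20064733922481537), 82.80281829833984)
top white [([231.2, 149.4], 36), ([272.9, 154.6], 37), ([223.3, 207.3], 35), ([265.5, 212.9], 39)]
[array([0.664 , 0.0339, 0.07  ]), arr
[... 2012 characters left out ...]
09 114 117 148 291 379 354 391 348 278 230 240 316 412 343 148 119
  126 127 172 240 241 249]
 [233 136 117 124 110 157 295 375 365 303 345 371 404 364 336 185 110 124
  125 155 223 243 239 245]
 [239 203 130 122 123 113 128 222 288 367 363 369 332 162 102 116 118 124
  131 203 244 234 240 243]
 [241 240 191 117 118 124 119 115 124 153 133 149 103 123 126 117 121 130
  188 248 240 235 244 251]
 [233 237 231 164 145 114 125 126 117 116 119 118 119 123 116 125 131 191
  251 244 240 242 245 250]
 [239 241 243 240 212 143 110 121 113 122 120 115 111 127 131 174 188 250
  247 245 238 238 240 241]
 [236 235 230 239 246 228 155 158 159 155 154 150 168 162 180 253 241 248
  243 239 245 248 244 241]]
```

```bash
cat > go.py <<'E'
import sys,numpy as np
from scipy.spatial.transform import Rotation as Ro
from plant import robot
def go(x,y,z,yaw):
    s=robot.read_state();R=Ro.from_rotvec(s["orientation"]).as_matrix()
    d=R.T@(np.array([x,y,z])-s["tool_pos"])*100
    cy=np.degrees(np.arctan2(R[1,0],R[0,0]));tw=(cy-yaw+180)%360-180
    print("t",round(s["t"],2),"pos",s["tool_pos"].round(4),"yaw",round(cy,1),"tilt",R[2].round(4),"q",s["q"].round(2),"F",s["force"].round(1),"Mz",s["wrist_torque"].round(2),"open",round(s["opening"],4),"gf",round(s["gripper_force"],1))
    print("delta cm",d.round(2),"twist",round(np.radians(tw),3))
if __name__=="__main__": go(*map(float,sys.argv[1:5]))
E
python3 go.py .448 .295 .15 166.8
```

```text
t 0.1 pos [0.2492 0.5453 0.2427] yaw 155.4 tilt [ 2.0e-04 -1.6e-03 -1.0e+00] q [ 1.06  0.13  1.49  0.    1.52 -0.09] F [ 0.3 -0.2  0.1] Mz [ 0.06 -0.01 -0.01] open 0.0931 gf 0.0
delta cm [-28.49 -14.48   9.29] twist -0.198
```

Request:
{"name": "apply_moves", "arguments": {"delta_pos": [[-4.07,-2.07,0],[-4.07,-2.07,0],[-4.07,-2.07,0],[-4.07,-2.07,0],[-4.07,-2.07,0],[-4.07,-2.07,0],[-4.07,-2.07,0],[0,0,0]], "twist": [0,0,0,0,0,0,0,-0.18], "gripper": 6.0}}

```text
t: 1.1
tool_pos: [0.4499, 0.2928, 0.2431]
orientation: [-0.391, -3.117, 0.002]
force: [0.1, 0.3, 0.2]
opening: 0.06
gripper_force: 0.0
```

```bash
python3 go.py .448 .295 .10 166.8
```

```text
t 1.1 pos [0.4499 0.2928 0.2431] yaw 165.7 tilt [ 0.     -0.0011 -1.    ] q [ 0.48 -0.04  1.66 -0.    1.52 -0.84] F [0.1 0.3 0.2] Mz [ 0.   -0.05  0.01] open 0.06 gf 0.0
delta cm [ 0.24  0.19 14.31] twist -0.019
```

Request:
{"name": "apply_moves", "arguments": {"delta_pos": [[0.24,0.19,4.7],[0,0,4.8],[0,0,4.8],[0,0,0]], "twist": [-0.02,0,0,0]}}

```text
t: 1.6
tool_pos: [0.4429, 0.296, 0.096]
orientation: [-0.358, -3.113, 0.009]
force: [-0.8, 0.4, 0.3]
opening: 0.0603
gripper_force: 0.0
```

Run:
```python
from h import *
from plant import robot
for n in("top","side"):
    c=robot.read_camera(n);pickle.dump(c,open(f"{n}1.pkl","wb"))
T,S=c if 0 else pickle.load(open("top1.pkl","rb")),pickle.load(open("side1.pkl","rb"))
a=cv2.resize(T["frame"][160:250,110:200,::-1],(390,390),interpolation=cv2.INTER_CUBIC)
b=cv2.resize(S["frame"][245:335,190:280,::-1],(390,390),interpolation=cv2.INTER_CUBIC)
cv2.imwrite("pics/pre.png",np.hstack([a,b]))
from go import go
go(.448,.295,.05,166.8)
```

```text
t 1.7 pos [0.4466 0.298  0.1015] yaw 166.9 tilt [ 2.e-04 -2.e-04 -1.e+00] q [ 0.49  0.08  1.81 -0.    1.25 -0.85] F [-1.  -0.3  0. ] Mz [-0.03  0.01  0.03] open 0.06 gf 0.0
delta cm [-0.21 -0.26  5.15] twist 0.002
```

View pics/pre.png

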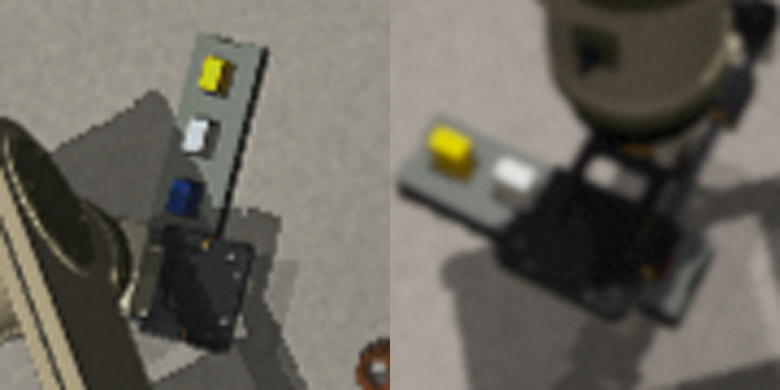

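The gripper hangs over the red key's place at the near end of the tray, hiding the key. Blue, white and yellow are clear and still in their pockets. I'll let it settle and read the state before going down.

Request:
{"name": "apply_moves", "arguments": {"delta_pos": [[-0.1,-0.1,1.0],[0,0,0],[0,0,0]], "twist": [0,0,0]}}

```text
t: 2.08
tool_pos: [0.4477, 0.2969, 0.0915]
orientation: [0.359, 3.12, 0.001]
force: [0.7, -0.1, -0.2]
opening: 0.06
gripper_force: 0.0
```

```bash
python3 go.py .448 .295 .05 166.8
```

```text
t 2.08 pos [0.4477 0.2969 0.0915] yaw 166.9 tilt [-9.e-04  8.e-04 -1.e+00] q [ 0.49  0.09  1.82 -0.    1.23 -0.85] F [ 0.7 -0.1 -0.2] Mz [-0.   -0.01 -0.02] open 0.06 gf 0.0
delta cm [-0.07 -0.18  4.15] twist 0.002
```

Request:
{"name": "apply_moves", "arguments": {"delta_pos": [[-0.07,-0.18,1.4],[0,0,1.4],[0,0,1.3],[0,0,0],[0,0,0]], "twist": [0,0,0,0,0]}}

```text
t: 2.7
tool_pos: [0.4475, 0.2948, 0.0496]
orientation: [-0.359, -3.121, 0.0]
force: [-0.5, -0.4, 0.5]
opening: 0.06
gripper_force: 0.0
```

```bash
python3 go.py .448 .295 .05 166.8
```

```text
t 2.7 pos [0.4475 0.2948 0.0496] yaw 166.9 tilt [ 1.e-04 -1.e-04 -1.e+00] q [ 0.49  0.14  1.85 -0.    1.15 -0.86] F [-0.5 -0.4  0.5] Mz [ 0.   -0.01 -0.01] open 0.06 gf 0.0
delta cm [-0.04  0.03 -0.04] twist 0.002
```

Request:
{"name": "apply_moves", "arguments": {"delta_pos": [[0,0,0],[0,0,0],[0,0,0],[0,0,0],[0,0,0],[0,0,0]], "twist": [0,0,0,0,0,0], "gripper": 1.0, "squeeze": 12}}

```text
t: 3.45
tool_pos: [0.4475, 0.2948, 0.0497]
orientation: [0.359, 3.121, -0.0]
force: [-0.2, -0.0, 0.3]
opening: 0.0138
gripper_force: 12.0
```

```bash
python3 go.py .448 .295 .15 166.8
```

```text
t 3.45 pos [0.4475 0.2948 0.0497] yaw 166.9 tilt [-0. -0. -1.] q [ 0.49  0.14  1.85 -0.    1.15 -0.86] F [-0.2 -0.   0.3] Mz [0.01 0.07 0.02] open 0.0138 gf 12.0
delta cm [ -0.05   0.03 -10.03] twist 0.002
```

Request:
{"name": "apply_moves", "arguments": {"delta_pos": [[0,0,0],[0,0,0],[0,0,-1.5],[0,0,-3],[0,0,-4],[0,0,-4],[0,0,-3],[0,0,0]], "twist": [0,0,0,0,0,0,0,0], "squeeze": 35}}

```text
t: 4.45
tool_pos: [0.449, 0.2957, 0.2083]
orientation: [0.358, 3.116, 0.006]
force: [0.0, -0.5, -0.9]
opening: 0.0139
gripper_force: 35.0
```

```bash
python3 go.py .5685 -.0184 .20 206
```

```text
t 4.45 pos [0.449  0.2957 0.2083] yaw 166.9 tilt [-0.0044  0.0041 -1.    ] q [ 0.49 -0.03  1.71  0.    1.45 -0.86] F [ 0.  -0.5 -0.9] Mz [-0.02  0.02 -0.  ] open 0.0139 gf 35.0
delta cm [-18.76 -27.89   0.8 ] twist -0.683
```

Request:
{"name": "apply_moves", "arguments": {"delta_pos": [[-2.35,-3.49,0],[-2.35,-3.49,0],[-2.35,-3.49,0],[-2.35,-3.49,0],[-2.35,-3.49,0],[-2.35,-3.49,0],[-2.35,-3.49,0],[-2.3,-3.46,0]], "twist": [0,0,0,0,0,0,0,0]}}

```text
t: 5.45
tool_pos: [0.5663, -0.0206, 0.2029]
orientation: [-0.358, -3.119, -0.0]
force: [0.4, 0.5, -0.5]
opening: 0.0133
gripper_force: 35.0
```

Request:
{"name": "apply_moves", "arguments": {"delta_pos": [[0,0,0.5],[0,0,0],[0,0,0],[0,0,0],[0,0,0],[0,0,0],[0,0,0]], "twist": [-0.17,-0.17,-0.17,-0.17,0,0,0]}}

```text
t: 6.32
tool_pos: [0.5666, -0.0193, 0.1993]
orientation: [0.699, -3.062, -0.0]
force: [0.4, 0.7, 0.3]
opening: 0.0135
gripper_force: 35.0
```

```bash
python3 go.py .5685 -.0184 .145 206
```

```text
t 6.33 pos [ 0.5666 -0.0193  0.1993] yaw -154.3 tilt [ 4.e-04  3.e-04 -1.e+00] q [-0.12  0.07  1.64  0.    1.44 -2.14] F [0.4 0.7 0.3] Mz [ 0.13 -0.02  0.04] open 0.0135 gf 35.0
delta cm [-0.21  0.    5.43] twist -0.005
```

Request:
{"name": "apply_moves", "arguments": {"delta_pos": [[-0.2,0,2.0],[0,0,2.0],[0,0,0.9],[0,0,0],[0,0,0]], "twist": [0,0,0,0,0]}}

```text
t: 6.95
tool_pos: [0.5689, -0.0186, 0.1511]
orientation: [-0.703, 3.061, -0.0]
force: [-0.9, -0.0, 0.0]
opening: 0.0138
gripper_force: 35.0
```

Run:
```python
from h import *
from plant import robot
from go import go
for n in("top","side"): pickle.dump(robot.read_camera(n),open(f"{n}2.pkl","wb"))
T,S=[pickle.load(open(n+"2.pkl","rb")) for n in("top","side")]
go(.5685,-.0184,.1207,206)
a=cv2.resize(T["frame"][140:222,208:290,::-1],(390,390),interpolation=cv2.INTER_CUBIC)
b=cv2.resize(S["frame"][155:225,200:270,::-1],(390,390),interpolation=cv2.INTER_CUBIC)
cv2.imwrite("pics/above.png",np.hstack([a,b]))
print(blobs(mask(T,"red",(208,140,290,222),90,40)),blobs(mask(S,"red",(200,150,270,225),90,40)))
s=robot.read_state();
for dz in(.0,-.0457+.012,-.0457): print("proj side",dz,proj(S,s["tool_pos"]+[0,0,dz]),"top",proj(T,s["tool_pos"]+[0,0,dz]))
```

```text
t 7.05 pos [ 0.5692 -0.0186  0.1515] yaw -154.2 tilt [-1.3e-03 -8.0e-04 -1.0e+00] q [-0.12  0.11  1.68 -0.    1.35 -2.14] F [ 0.7  0.3 -0.8] Mz [0.07 0.03 0.01] open 0.0141 gf 35.0
delta cm [0.06 0.05 3.08] twist -0.003
[] [([223.5, 197.5], 4)]
proj side 0.0 [234.81334833 175.33290871] top [246.97223904 177.60099122]
proj side -0.033699999999999994 [235.49847631 182.99191007] top [247.41543008 178.70855731]
proj side -0.0457 [235.73438422 185.62910936] top [247.56747661 179.08853248]
```

View pics/above.png

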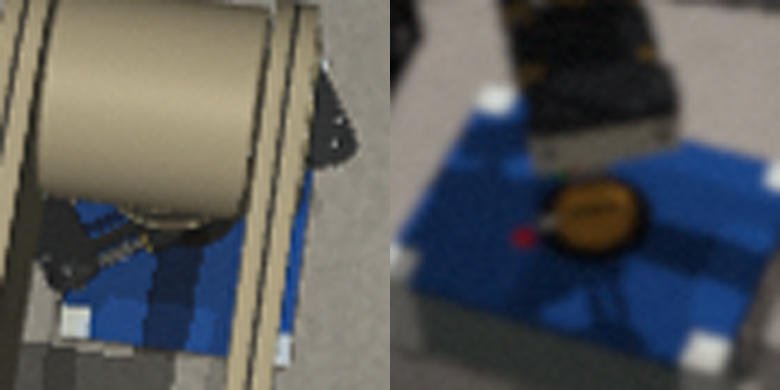

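The top view shows the gripper over the lock, with the arm hiding the key. In the side view the finger ends just above the brass head at crop (597,212), and the slot and pointer are unchanged. I'll lower it in steps and watch the force.

Request:
{"name": "apply_moves", "arguments": {"delta_pos": [[0.05,0.03,1.2],[0,0,1.0],[0,0,0],[0,0,0]], "twist": [0,0,0,0]}}

```text
t: 7.55
tool_pos: [0.568, -0.0184, 0.1285]
orientation: [0.703, -3.062, -0.0]
force: [0.4, -0.0, 0.1]
opening: 0.0142
gripper_force: 35.0
```

```bash
python3 go.py .5685 -.0184 .1215 206
```

```text
t 7.55 pos [ 0.568  -0.0184  0.1285] yaw -154.1 tilt [ 3.e-04  2.e-04 -1.e+00] q [-0.12  0.13  1.7   0.    1.31 -2.14] F [ 0.4 -0.   0.1] Mz [ 0.07 -0.02 -0.03] open 0.0142 gf 35.0
delta cm [-0.05 -0.02  0.7 ] twist -0.003
```

Request:
{"name": "apply_moves", "arguments": {"delta_pos": [[-0.05,-0.02,0.25],[0,0,0.2],[0,0,0],[0,0,0]], "twist": [0,0,0,0]}}

```text
t: 8.05
tool_pos: [0.5686, -0.0184, 0.1242]
orientation: [-0.703, 3.062, -0.0]
force: [-0.4, 0.6, -0.5]
opening: 0.0141
gripper_force: 35.0
```

```bash
python3 go.py .5685 -.0184 .1215 206
```

```text
t 8.05 pos [ 0.5686 -0.0184  0.1242] yaw -154.1 tilt [-0. -0. -1.] q [-0.12  0.14  1.71 -0.    1.3  -2.14] F [-0.4  0.6 -0.5] Mz [ 0.04  0.04 -0.  ] open 0.0141 gf 35.0
delta cm [0.01 0.01 0.27] twist -0.003
```

Request:
{"name": "apply_moves", "arguments": {"delta_pos": [[0,0,0.13],[0,0,0.1],[0,0,0],[0,0,0]], "twist": [0,0,0,0]}}

```text
t: 8.55
tool_pos: [0.5686, -0.0184, 0.1218]
orientation: [-0.703, 3.062, 0.0]
force: [0.1, 0.2, -0.3]
opening: 0.0138
gripper_force: 35.0
```

```bash
python3 go.py .5685 -.0184 .1215 124
```

```text
t 8.55 pos [ 0.5686 -0.0184  0.1218] yaw -154.1 tilt [-0.  0. -1.] q [-0.12  0.14  1.71  0.    1.3  -2.14] F [ 0.1  0.2 -0.3] Mz [ 0.08 -0.04 -0.02] open 0.0138 gf 35.0
delta cm [0.01 0.01 0.03] twist 1.429
```

Request:
{"name": "apply_moves", "arguments": {"delta_pos": [[0,0,0],[0,0,0],[0,0,0],[0,0,0],[0,0,0],[0,0,0]], "twist": [0.1,0.1,0.1,0.1,0,0]}}

```text
t: 9.3
tool_pos: [0.5686, -0.0186, 0.1219]
orientation: [-0.084, 3.14, -0.0]
force: [0.3, -1.0, -1.2]
opening: 0.0137
gripper_force: 35.0
```

```bash
python3 go.py .5685 -.0184 .1215 124
python3 - <<'E'
from h import *
from plant import robot
c=robot.read_camera("side");pickle.dump(c,open("side3.pkl","wb"))
cv2.imwrite("pics/turn.png",cv2.resize(c["frame"][160:220,200:280,::-1],(640,480),interpolation=cv2.INTER_CUBIC))
E
```

```text
t 9.3 pos [ 0.5686 -0.0186  0.1219] yaw -176.9 tilt [-1.e-04 -3.e-04 -1.e+00] q [-0.12  0.14  1.71 -0.    1.3  -1.75] F [ 0.3 -1.  -1.2] Mz [-0.25 -0.01  0.01] open 0.0137 gf 35.0
delta cm [0.01 0.02 0.04] twist 1.031
```

View pics/turn.png

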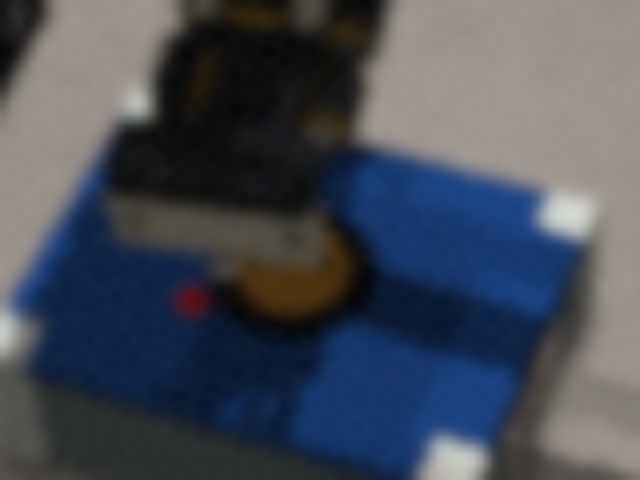

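In the side crop the pointer has moved a little away from the red dot (193,300), to about (222,268), and the finger hides the blade. I'll keep turning clockwise.

Request:
{"name": "apply_moves", "arguments": {"delta_pos": [[0,0,0],[0,0,0],[0,0,0],[0,0,0],[0,0,0],[0,0,0],[0,0,0],[0,0,0]], "twist": [0.12,0.12,0.12,0.12,0.12,0.12,0.12,0]}}

```text
t: 10.35
tool_pos: [0.5685, -0.0189, 0.1218]
orientation: [1.205, 2.901, -0.001]
force: [0.4, -4.6, 0.2]
opening: 0.0135
gripper_force: 35.0
```

```bash
python3 go.py .5685 -.0184 .1215 124
```

```text
t 10.35 pos [ 0.5685 -0.0189  0.1218] yaw 134.9 tilt [-4.e-04 -6.e-04 -1.e+00] q [-0.12  0.14  1.71 -0.    1.3  -0.91] F [ 0.4 -4.6  0.2] Mz [-0.82  0.04  0.05] open 0.0135 gf 35.0
delta cm [0.04 0.03 0.03] twist 0.19
```

Request:
{"name": "apply_moves", "arguments": {"delta_pos": [[0,0,0],[0,0,0],[0,0,0],[0,0,0]], "twist": [0.06,0.06,0,0]}}

```text
t: 10.85
tool_pos: [0.5685, -0.0189, 0.1219]
orientation: [1.374, 2.825, -0.001]
force: [-0.4, -6.0, 0.6]
opening: 0.0137
gripper_force: 35.0
```

```bash
python3 go.py .5685 -.0184 .1215 124
```

```text
t 10.85 pos [ 0.5685 -0.0189  0.1219] yaw 128.1 tilt [-5.e-04 -5.e-04 -1.e+00] q [-0.12  0.14  1.71 -0.    1.3  -0.79] F [-0.4 -6.   0.6] Mz [-1.12  0.15  0.08] open 0.0137 gf 35.0
delta cm [0.04 0.03 0.04] twist 0.072
```

Request:
{"name": "apply_moves", "arguments": {"delta_pos": [[0,0,0],[0,0,0],[0,0,0]], "twist": [0.05,0.0,0]}}

```text
t: 11.22
tool_pos: [0.5685, -0.0189, 0.1219]
orientation: [1.445, 2.789, -0.001]
force: [-1.2, -5.1, -0.3]
opening: 0.0141
gripper_force: 35.0
```

```bash
python3 go.py .5685 -.0184 .1215 124
```

```text
t 11.22 pos [ 0.5685 -0.0189  0.1219] yaw 125.2 tilt [-5.e-04 -6.e-04 -1.e+00] q [-0.12  0.14  1.71 -0.    1.3  -0.74] F [-1.2 -5.1 -0.3] Mz [-1.18  0.19  0.07] open 0.0141 gf 35.0
delta cm [0.04 0.03 0.04] twist 0.022
```

Request:
{"name": "apply_moves", "arguments": {"delta_pos": [[0,0,0],[0,0,0],[0,0,0]], "twist": [0.05,0.03,0]}}

```text
t: 11.6
tool_pos: [0.5685, -0.0189, 0.1219]
orientation: [1.556, 2.729, -0.001]
force: [-1.2, -5.3, 1.1]
opening: 0.0136
gripper_force: 35.0
```

```bash
python3 go.py .5685 -.0184 .1215 124
python3 - <<'E'
from h import *
from plant import robot
im=[]
for n,b in(("side",(200,160,280,220)),("top",(215,140,285,220))):
    c=robot.read_camera(n);im.append(cv2.resize(c["frame"][b[1]:b[3],b[0]:b[2],::-1],(400,400),interpolation=cv2.INTER_CUBIC))
cv2.imwrite("pics/turn2.png",np.hstack(im))
E
```

```text
t 11.6 pos [ 0.5685 -0.0189  0.1219] yaw 120.6 tilt [-5.e-04 -6.e-04 -1.e+00] q [-0.12  0.14  1.71 -0.    1.3  -0.66] F [-1.2 -5.3  1.1] Mz [-1.16  0.31  0.05] open 0.0136 gf 35.0
delta cm [0.04 0.03 0.04] twist -0.059
```

View pics/turn2.png

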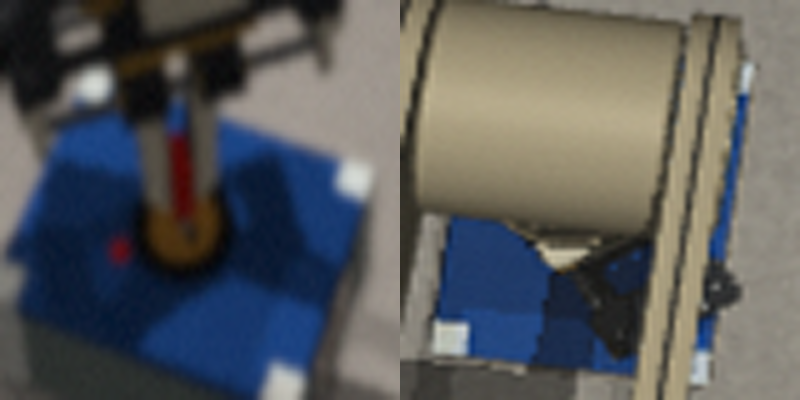

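The side view now looks along the slot. The red key stands in it between the fingers at crop (180,180), with the slot mouth at (187,232). The pointer and green dot are hidden behind the fingers, and the top view is blocked by the arm. I'll go on in small steps until the moment rises at the stop.

Request:
{"name": "apply_moves", "arguments": {"delta_pos": [[0,0,0],[0,0,0]], "twist": [0.06,0]}}

```text
t: 11.95
tool_pos: [0.5685, -0.0189, 0.1219]
orientation: [1.637, 2.681, -0.001]
force: [-2.0, -5.8, 1.3]
opening: 0.0136
gripper_force: 35.0
```

```bash
python3 go.py .5685 -.0184 .1215 124
```

```text
t 11.95 pos [ 0.5685 -0.0189  0.1219] yaw 117.2 tilt [-7.e-04 -7.e-04 -1.e+00] q [-0.12  0.14  1.71 -0.    1.3  -0.6 ] F [-2.  -5.8  1.3] Mz [-1.23  0.28  0.24] open 0.0136 gf 35.0
delta cm [0.05 0.03 0.04] twist -0.119
```

Request:
{"name": "apply_moves", "arguments": {"delta_pos": [[0,0,0],[0,0,0]], "twist": [0.06,0]}}

```text
t: 12.2
tool_pos: [0.5685, -0.0189, 0.1219]
orientation: [1.716, 2.631, -0.002]
force: [-0.5, -5.7, -0.3]
opening: 0.014
gripper_force: 35.2
```

```bash
python3 go.py .5685 -.0184 .1215 124
```

```text
t 12.2 pos [ 0.5685 -0.0189  0.1219] yaw 113.8 tilt [-8.e-04 -6.e-04 -1.e+00] q [-0.12  0.14  1.71 -0.    1.3  -0.54] F [-0.5 -5.7 -0.3] Mz [-1.18  0.25  0.48] open 0.014 gf 35.2
delta cm [0.05 0.02 0.04] twist -0.179
```

The moment has risen to 0.24 and then 0.48 N·m, so the lock is at the hard stop. I'll turn back into the play to relax the blade, then lift.

Request:
{"name": "apply_moves", "arguments": {"delta_pos": [[0,0,0],[0,0,0],[0,0,0],[0,0,0]], "twist": [-0.1,-0.1,0,0]}}

```text
t: 12.7
tool_pos: [0.5684, -0.0183, 0.1218]
orientation: [-1.45, -2.786, 0.0]
force: [-1.7, -2.1, 0.6]
opening: 0.0141
gripper_force: 35.0
```

```bash
python3 go.py .5685 -.0189 .20 124
```

```text
t 12.7 pos [ 0.5684 -0.0183  0.1218] yaw 125.0 tilt [ 3.e-04 -2.e-04 -1.e+00] q [-0.12  0.14  1.71  0.    1.3  -0.73] F [-1.7 -2.1  0.6] Mz [-0.51  0.31 -0.01] open 0.0141 gf 35.0
delta cm [-0.05 -0.03 -7.82] twist 0.018
```

Relaxed, so I'm lifting straight up and backing the arm off a little before looking at the pointer.

Request:
{"name": "apply_moves", "arguments": {"delta_pos": [[0,0,-0.5],[0,0,-0.7],[0,0,-2],[0,0,-3],[0,0,-4],[0,0,-3],[0,0,0],[0,0,0]], "twist": [0,0,0,0,0,0,0,0]}}

```text
t: 13.7
tool_pos: [0.5684, -0.0183, 0.2538]
orientation: [-1.449, -2.787, -0.0]
force: [-1.0, 0.1, -0.9]
opening: 0.0137
gripper_force: 35.0
```

```bash
python3 go.py .5380 -.3374 .25 125
```

```text
t 13.7 pos [ 0.5684 -0.0183  0.2538] yaw 125.1 tilt [ 1.e-04  1.e-04 -1.e+00] q [-0.12  0.04  1.56  0.    1.54 -0.73] F [-1.   0.1 -0.9] Mz [-0.05  0.06 -0.04] open 0.0137 gf 35.0
delta cm [-24.37 -20.82   0.37] twist 0.001
```

Request:
{"name": "apply_moves", "arguments": {"delta_pos": [[-3.05,-2.6,0],[-3.05,-2.6,0],[-3.05,-2.6,0],[-3.05,-2.6,0],[-3.05,-2.6,0],[-3.05,-2.6,0],[-3.05,-2.6,0],[-3.05,-2.6,0]], "twist": [0,0,0,0,0,0,0,0]}}

```text
t: 14.7
tool_pos: [0.5375, -0.3384, 0.2518]
orientation: [-1.448, -2.785, -0.001]
force: [0.3, -0.6, 0.0]
opening: 0.0138
gripper_force: 35.0
```

```bash
python3 go.py .5380 -.3374 .15 90
python3 - <<'E'
from h import *
from plant import robot
im=[]
for n,b in(("side",(200,165,270,215)),("top",(215,145,285,215))):
    c=robot.read_camera(n);pickle.dump(c,open(n+"4.pkl","wb"));im.append(cv2.resize(c["frame"][b[1]:b[3],b[0]:b[2],::-1],(400,300 if n=="side" else 400),interpolation=cv2.INTER_CUBIC))
im[0]=cv2.copyMakeBorder(im[0],0,100,0,0,cv2.BORDER_CONSTANT)
cv2.imwrite("pics/lock.png",np.hstack(im))
T=pickle.load(open("top0.pkl","rb"));C=plane(T,(248.3,181),.07)
T=c
h=cv2.cvtColor(T["frame"],cv2.COLOR_RGB2HSV)[165:197,232:266]
ys,xs=np.nonzero((h[...,1]<70)&(h[...,2]>110));print([(x+232,y+165) for x,y in zip(xs,ys)])
print(blobs(mask(T,"red",(215,145,285,215))),blobs(mask(T,"green",(215,145,285,215))))
E
```

```text
t 14.7 pos [ 0.5375 -0.3384  0.2518] yaw 125.1 tilt [ 3.e-03 -9.e-04 -1.e+00] q [-0.64  0.22  1.37  0.    1.55 -1.25] F [ 0.3 -0.6  0. ] Mz [-0.04  0.01  0.01] open 0.0138 gf 35.0
delta cm [ 0.02  0.1  10.18] twist 0.612
[(np.int64(254), np.int64(174)), (np.int64(255), np.int64(174)), (np.int64(256), np.int64(174)), (np.int64(253), np.int64(175)), (np.int64(254), np.int64(175)), (np.int64(255), np.int64(175)), (np.int64(254), np.int64(176))]
[([240.9, 169.6], 11)] [([258.0, 171.8], 10)]
```

View pics/lock.png

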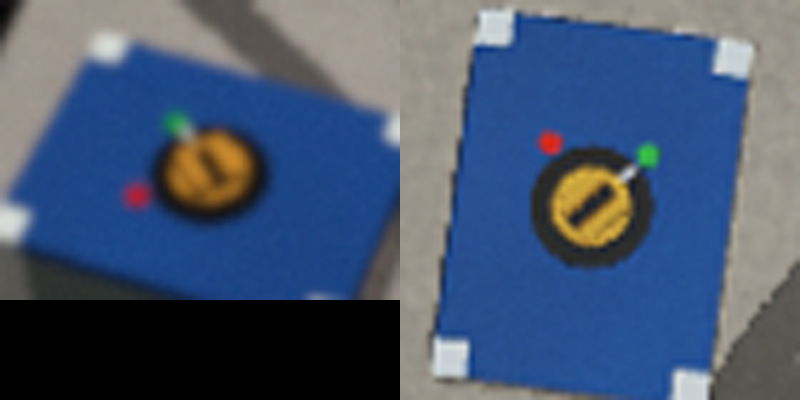

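The white pointer, at (254.5,175) in the top view, lies on the line from the lock centre to the green dot (258,172), and the side view agrees. The lock is at the stop. Now lowering the key into the dish.

Request:
{"name": "apply_moves", "arguments": {"delta_pos": [[0,0.1,4],[0,0,5],[0,0,5],[0,0,3],[0,0,1.5],[0,0,0],[0,0,0]], "twist": [0,0,0,0,0,0,0]}}

```text
t: 15.68
tool_pos: [0.5403, -0.3376, 0.0706]
orientation: [1.448, 2.785, -0.001]
force: [0.2, -0.5, -0.9]
opening: 0.0141
gripper_force: 35.0
```

```bash
python3 go.py .5385 -.337 .0515 125
```

```text
t 15.68 pos [ 0.5403 -0.3376  0.0706] yaw 125.1 tilt [-2.3e-03  8.0e-04 -1.0e+00] q [-0.64  0.36  1.54  0.    1.23 -1.25] F [ 0.2 -0.5 -0.9] Mz [-0.    0.03 -0.05] open 0.0141 gf 35.0
delta cm [ 0.16 -0.12  1.91] twist 0.001
```

Request:
{"name": "apply_moves", "arguments": {"delta_pos": [[0,0,1.0],[0,0,0.8],[0,0,0],[0,0,0]], "twist": [0,0,0,0]}}

```text
t: 16.18
tool_pos: [0.5392, -0.337, 0.0507]
orientation: [-1.449, -2.787, -0.0]
force: [-0.1, 0.2, -1.1]
opening: 0.0137
gripper_force: 35.0
```

```bash
python3 go.py .5385 -.337 .0515 125
```

```text
t 16.18 pos [ 0.5392 -0.337   0.0507] yaw 125.1 tilt [ 4.e-04 -2.e-04 -1.e+00] q [-0.64  0.39  1.55 -0.    1.2  -1.25] F [-0.1  0.2 -1.1] Mz [-0.08 -0.01 -0.02] open 0.0137 gf 35.0
delta cm [ 0.04 -0.06 -0.08] twist 0.001
```

Blade about 1 mm above the felt. Opening a little, then straight up.

Request:
{"name": "apply_moves", "arguments": {"delta_pos": [[0,0,0],[0,0,0],[0,0,0],[0,0,0]], "twist": [0,0,0,0], "gripper": 3.2}}

```text
t: 16.68
tool_pos: [0.5393, -0.3371, 0.0509]
orientation: [1.449, 2.787, -0.0]
force: [-0.4, 0.7, 0.4]
opening: 0.0317
gripper_force: 0.0
```

Request:
{"name": "apply_moves", "arguments": {"delta_pos": [[0,0,-1],[0,0,-2],[0,0,-4],[0,0,-5],[0,0,-5],[0,0,-4],[0,0,0],[0,0,0]], "twist": [0,0,0,0,0,0,0,0]}}

```text
t: 17.68
tool_pos: [0.5393, -0.337, 0.2616]
orientation: [1.449, 2.787, -0.0]
force: [0.3, 0.2, 0.3]
opening: 0.0323
gripper_force: 0.0
```

Request:
{"name": "apply_moves", "arguments": {"delta_pos": [[4,3.4,0],[4,3.4,0],[4,3.4,0],[0,0,0]], "twist": [0,0,0,0]}}

```text
t: 18.18
tool_pos: [0.5535, -0.1765, 0.2593]
orientation: [-1.442, -2.788, -0.001]
force: [0.7, -0.3, 0.3]
opening: 0.0323
gripper_force: 0.0
```

Run:
```python
from h import *
from plant import robot
from go import go
go(.5,0,.2,125)
im=[]
for n in("side","top"):
    c=robot.read_camera(n);im.append(cv2.resize(c["frame"][:,:,::-1],(400,300)))
    b=(240,120,300,165) if n=="side" else (320,165,380,225)
    im.append(cv2.resize(c["frame"][b[1]:b[3],b[0]:b[2],::-1],(400,300),interpolation=cv2.INTER_CUBIC))
cv2.imwrite("pics/end.png",np.vstack([np.hstack(im[:2]),np.hstack(im[2:])]))
```

```text
t 18.18 pos [ 0.5535 -0.1765  0.2593] yaw 125.3 tilt [ 3.e-03 -9.e-04 -1.e+00] q [-0.4   0.08  1.52  0.    1.55 -1.01] F [ 0.7 -0.3  0.3] Mz [-0.04  0.04 -0.  ] open 0.0323 gf 0.0
delta cm [17.48  5.85  5.98] twist 0.005
```

View pics/end.png

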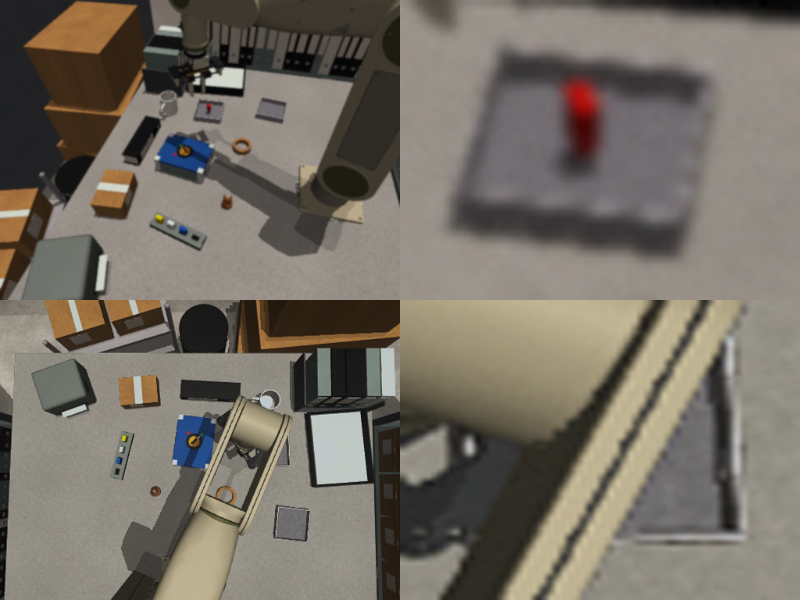

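The side view shows the red key in the middle of the left-hand dish, standing on its blade. The other three keys are still in their pockets, the bystanders haven't moved, and the gripper is clear. I'll let it settle and hand in.

Request:
{"name": "apply_moves", "arguments": {"delta_pos": [[0,0,0],[0,0,0],[0,0,0],[0,0,0]], "twist": [0,0,0,0]}}

```text
t: 18.77
tool_pos: [0.5538, -0.1807, 0.2608]
orientation: [-1.45, -2.787, 0.0]
force: [-0.6, -0.3, 0.1]
opening: 0.032
gripper_force: 0.0
```

```bash
python3 -c "
from plant import robot
print(robot.close_job())"
```

```text
the job is handed in; nothing more can be done
None
```

The job is handed in at about 19 s: the red key turned the lock to its stop with the pointer at the green dot, then was left standing in the return dish, with the other keys and everything else undisturbed; the hand-in returned no verdict.

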